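# Free the jammed sorting tray and put it back on the pile

### The arm

A 6-joint arm with a two-finger parallel gripper is mounted at the origin on a cart in front of the work surface, level with it; the furniture and walls round the work are solid. World frame = base frame: x ahead of the robot, y to its left, z up, the work surface at z = 0. Lengths are in m, angles in rad, forces in N, time in s.
With the tool pointing down it reaches from about 0.225 to 0.875 m from the base axis. Payload 3.4 kg.
Tool frame: the origin (TCP) lies at the very end of the fingers, on their centre line; the grasp point (between the pads) lies 19 mm behind it; z points along the fingers, y is the direction in which the jaws open and shut (so a half turn about z gives the same grasp; the last joint's range is limited). The gripper opens to 85 mm and grips with 20 to 120 N. Pads are 22 mm wide; open, the fingers measure 114 mm over their backs; the gripper's body (76 mm by 85 mm) begins 54 mm behind the grasp point. The pads swing forward as they close: fully open they stand 13 mm farther back than shut.
Start: joints at [1.119, 0.276, 1.505, -0, 1.361, -0.121], TCP at [0.187, 0.544, 0.231] pointing down, gripper open.
Joint ranges: [-2.89, 2.89], [-0.75, 2.08], [0.22, 2.7], [-1.18, 4.32], [0.11, 2.71], [-2.7, 2.7]. Speed limits (rad/s): [2.57, 2.57, 3.14, 3.14, 3.14, 3.14].

### API

Orientations are given as a 3x3 rotation matrix whose columns are the frame's x, y, z axes.
In Python, from cell import status, cams, close_job gives the robot as it stands.
- The arm moves only by the tool step_arm, never from a script. Its argument "targets" is one flat list of numbers, 7 for each row, row after row: the turn, a rotation vector about the tool's x, y, z in rad, then the shift along the tool's x, y, z in cm, then the finger opening in cm, from 0 to 8.54. In form: [wx, wy, wz, dx, dy, dz, claw, wx, wy, wz, dx, dy, dz, claw, ...]. A call has 1 to 5 rows; each row is the pose to reach, as a shift and turn from the pose commanded when the call began, along the tool's axes at that moment; what a row does not reach only later rows make up. A row lasts 1/8 s, in which the tool goes at most 62.5 mm and 10.7 degrees, less where a joint would pass 70% of its speed; a pose out of reach is approached as far as the arm can. A call with a gripper value outside its range is refused whole. The fingers move at their own pace and stop on an object; the grip force is fixed at half the most. Time passes only in rows, so rows that repeat a pose let the fingers close. It gives the time, the measured TCP pose, the force and the opening at its end, in the units of the state.
- status.get_state(): the state, without advancing time (a new reading comes with each control period).
- cams.camera(name): name is "side" or "top" or "wrist"; returns a dict with "color" (480x640x3 uint8, blue, green, red), "mtx" (3x3 intrinsics, pixels), "view" (4x4, takes a point from world to camera coordinates); the wrist camera has in their place "mount" (4x4, takes a point from camera to tool coordinates, whose origin is the TCP and whose axes are the flange's). Camera axes: x right, y up, looking along -z (the intrinsics and any distortion apply to the point x, -y, -z); pixel columns grow to the right and rows downward; lengths in m; the calibration is good to about 2 mm. The wrist camera is an equidistant fisheye: a pixel r from the principal point sees the ray r / f radians off the axis. A picture is of the moment at which its call begins: read the wrist's pose just before it. There is no depth.
- close_job(): hands the job in, once; it reports no verdict.
The state is a dict: "time": time; "joint_pos": joint angles; "qvel": joint speeds; "tau": joint torques, N m; "tool_pos": TCP position; "eef_rot": TCP orientation; "contact_force": force on the tool from outside, world axes, zero at the start; "torque": the same for the moment, N m; "grip_width": finger opening in m.
Only numpy, scipy, OpenCV 4.12 (cv2) and the standard library are available. Lean on these libraries where they do the work, as an engineer would, in place of code of your own. Each camera call takes 0.05 s, during which the arm holds its last target. There are 200 camera calls.

### The job

One plywood sorting tray was pushed crookedly into the wooden bay and is jammed: its front edge is caught under the steel bar and its back edge hangs on the step. Take it by the divider, turn it down gently until it lies flat on the bay's floor (do not let it drop), then lift it straight up and out, level, and set it squarely on top of the pile of two matching trays, edges flush and the pile left where it stands. Leave the other things on the table alone.

Things in the scene. Friction and masses are not known exactly. Their poses are not given: they have to be found in the camera images.
- tray: jammed open plywood tray, own x 120 x y 100 x z 70 mm, 0.2 to 0.4 kg; walls and floor 6 mm. Origin: centre of underside, own z out of the open top. Starts tipped 27 degrees about own y: the +x end is high, its underside hung on the bay's step; the -x end's bottom edge stands on the bay's floor, that end's top edge is under the bar. Both ends are alike
- tray_grip (a point): middle of the top edge of the tray's divider, 70 mm over the tray's origin; axes as the tray. The divider is 10 mm thick, runs along own y, flush with the rim; each side has an empty compartment 49 mm long in x, 64 mm deep. Pinch it from the open top, square to the tipped tray, closing along own x, opened 35 to 45 mm, fingertips only 20 to 30 mm in (the bar is close to the front wall)
- bay: fixed wooden bay for one tray. Origin on the table under the middle of its opening, z up, x to its back (roughly away from the robot). Floor 8 mm over the origin; side cheeks, inner faces y = +-57 mm, 64 mm high. Low front board, inner face x = -85 mm, 48 mm high. Opening between bar and step: x = -64.5 to +64.5 mm; only a tray level within 8 degrees and centred passes straight up
- bay_bar (a point): middle of the bay's steel front bar, 10 mm thick, along bay y; its centre is at bay x = -69.5 mm, z = 85 mm. A tray flat on the bay's floor has its rim 2 mm below the bar
- bay_step (a point): middle of the front top edge of the bay's rear step, at bay x = +64.5 mm, z = 60.7 mm; the step's face drops to the floor, its top is 6 mm deep up to a back board 108 mm high. To lay the tray flat, draw it 5 to 8 mm forward (-x) until its high bottom edge is off the step, and keep that edge in front of the step's face while turning it down
- pile_top: the upper one of the two stacked plywood trays, the same shape and size as the jammed one, standing upright; origin at the centre of its underside (its rim is 70 mm higher), own x along its 120 mm side
- pile_bottom: the lower tray of the pile, same shape, standing loose on the table; origin at the centre of its underside
- tape_measure: yellow tape measure, 68 x 71 x 35 mm, loose beside the bay; origin at the centre of its underside; leave alone
- kraft_box: small brown cardboard gift box, 50 x 66 x 46 mm, loose beside the pile; origin at the centre of its underside; leave alone
- card_stack: stack of white cards, 57 x 91 x 19 mm, near the front of the table; origin at the centre of its underside; leave alone
- hinged_tin: flat green tin, 69 x 98 x 24 mm, towards the back of the table; origin at the centre of its underside; leave alone
Things that resemble listed ones, but are neither listed nor needed, are in the scene too. Leave any green look-alike of the pile_bottom alone.

How it is judged:
By the outcome, as a careful person would: the job done as asked, in the order asked, and still so for the second after the job is handed in, with the robot touching nothing.
It also fails if it takes over 51 s, if anything falls off the work surface, if the arm or the gripper's body presses on something with over 40 N, if the wrist force passes 120 N, or if a joint passes its speed limit or range.

## Working session

There is one attempt and no reset: what is moved stays moved. The work goes in short steps, Python scripts to look and compute and a tool call to move; the robot and the scene stay as the last step left them, time stands still between calls to the robot, and variables do not carry over. Pictures are saved under pics/ and viewed, on a budget of 10 in all, crops included, one or two more only if the job needs it, and the job is handed in when it is done.

Besides the shell and the picture viewer there is one more tool, called after "Emit:" in YAML: its name, and indented under it one key for each argument. step_arm: Moves the arm, as the interface text tells. Its arguments: {"type":"object","properties":{"targets":{"type":"array","items":{"type":"number"}}},"required":["targets"]}

```bash
ls; mkdir -p pics
python3 - <<'E'
from cell import status,cams
import cv2,numpy as np,pickle
s=status.get_state();print(s)
d={n:cams.camera(n) for n in("top","side","wrist")}
d['state']=s
pickle.dump(d,open('d0.pkl','wb'))
for n in("top","side","wrist"):
    cv2.imwrite(f'pics/{n}0.png',d[n]['color']);print(n,{k:np.round(v,4).tolist() for k,v in d[n].items() if k!='color'})
E
```

```text
pics
{'time': 0.0, 'joint_pos': array([ 1.11900596e+00,  2.76581821e-01,  1.50611376e+00, -3.29014984e-05,
        1.36067999e+00, -1.20979292e-01]), 'qvel': array([ 0.00057692,  0.00118829,  0.00165239,  0.00032237, -0.00150327,
        0.00078021]), 'tau': array([-1.06584008e-03, -4.16776764e+01, -2.45800102e+01, -6.18447648e-04,
        1.09559525e-02,  1.01079780e-05]), 'tool_pos': array([0.18654472, 0.54335525, 0.23045493]), 'eef_rot': array([[-9.45781377e-01,  3.24803055e-01, -7.49434473e-04],
       [ 3.24803868e-01,  9.45780011e-01, -1.61808645e-03],
       [ 1.83240721e-04, -1.77377524e-03, -9.99998410e-01]]), 'contact_force': array([-0.63732794,  0.13958218,  0.44891777]), 'torque': array([-0.01494123,  0.00760025,  0.02704165]), 'grip_width': 0.08570749729886189}
top {'mtx': [[492.6294, 0.0, 319.7694], [0.0, 492.6294, 240.296], [0.0, 0.0, 1.0]], 'view': [[-0.0038, -0.9998, -0.0191, 0.0464], [0.982, -0.0073, 0.1886, -0.5527], [-0.1887, -0.018, 0.9819, -0.9829], [0.0, 0.0, 0.0, 1.0]]}
side {'mtx': [[497.4782, 0.0, 317.9486], [0.0, 497.4782, 242.9186], [0.0, 0.0, 1.0]], 'view': [[0.9991, -0.0418, 0.0092, -0.5518], [0.0313, 0.8615, 0.5068, -0.0701], [-0.0291, -0.506, 0.862, -1.1327], [0.0, 0.0, 0.0, 1.0]]}
wrist {'mtx': [[371.6483, 0.0, 316.0439], [0.0, 371.6483, 232.5124], [0.0, 0.0, 1.0]], 'mount': [[0.0003, 0.9585, 0.2851, 0.0722], [1.0, -0.0005, 0.0007, -0.0003], [0.0008, 0.2851, -0.9585, -0.143], [0.0, 0.0, 0.0, 1.0]]}
```

View pics/top0.png

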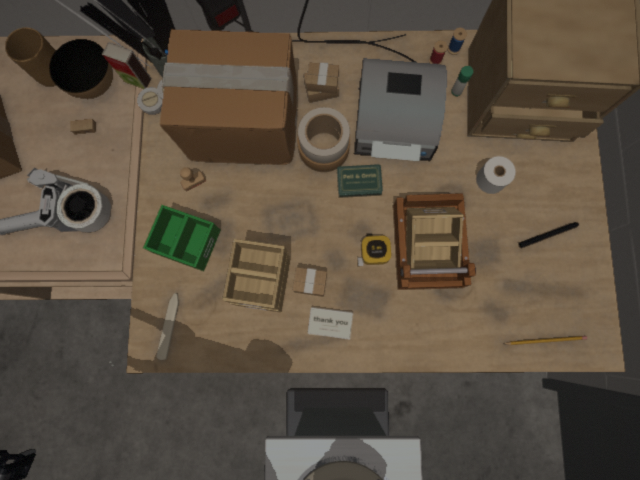

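View pics/side0.png

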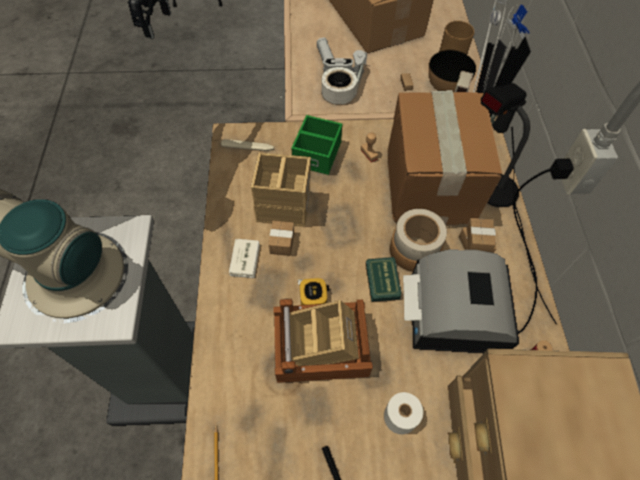

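```bash
cat > h.py <<'E'
import numpy as np,cv2,pickle
from scipy.spatial.transform import Rotation as R
def snap(n):
    from cell import status,cams
    s=status.get_state(); c=cams.camera(n); c['state']=s; return c
def c2w(c):
    if 'view' in c: return np.linalg.inv(c['view'])
    T=np.eye(4);T[:3,:3]=c['state']['eef_rot'];T[:3,3]=c['state']['tool_pos'];return T@c['mount']
def ray(c,px):
    K=c['mtx'];px=np.atleast_2d(np.array(px,float))
    u=(px-[K[0,2],K[1,2]])/K[0,0]
    if 'view' in c: d=np.c_[u[:,0],-u[:,1],-np.ones(len(u))]
    else:
        r=np.linalg.norm(u,axis=1)+1e-9;k=np.sin(r)/r
        d=np.c_[u[:,0]*k,-u[:,1]*k,-np.cos(r)]
    T=c2w(c);return T[:3,3],d@T[:3,:3].T
def onz(c,px,z):
    o,d=ray(c,px);return o+d*((z-o[2])/d[:,2])[:,None]
def proj(c,P):
    P=np.atleast_2d(P);T=np.linalg.inv(c2w(c));q=P@T[:3,:3].T+T[:3,3];q=q*[1,-1,-1];K=c['mtx']
    if 'view' in c: u=q[:,:2]/q[:,2:]
    else:
        r=np.linalg.norm(q[:,:2],axis=1)+1e-12;u=q[:,:2]*(np.arctan2(r,q[:,2])/r)[:,None]
    return u*K[0,0]+[K[0,2],K[1,2]]
def tri(obs): # [(c,px),...]
    A=np.zeros((3,3));b=np.zeros(3)
    for c,p in obs:
        o,d=ray(c,p);d=d[0]/np.linalg.norm(d[0]);M=np.eye(3)-np.outer(d,d);A+=M;b+=M@o
    return np.linalg.solve(A,b)
def rel(s,Rt,pt): # rotvec (rad), shift cm in tool axes
    R0=s['eef_rot'];return np.round(R.from_matrix(R0.T@Rt).as_rotvec(),3),np.round(R0.T@(np.array(pt)-s['tool_pos'])*100,2)
E
python3 - <<'E'
from h import *
d=pickle.load(open('d0.pkl','rb'))
t=d['top'];s=d['side']
for n,p,z in[('bay bar ends',[(408,272),(474,269)],.085),('bay',[(433,240)],.06),('pile corners',[(233,240),(285,245),(276,309),(225,302)],.14),('tape',[(376,249)],.035)]:
    print(n,np.round(onz(t,p,z),3).tolist())
print('side bar',np.round(onz(s,[(288,307),(286,359)],.085),3).tolist())
print('side pile',np.round(onz(s,[(257,155),(309,158),(307,191),(254,189)],.14),3).tolist())
E
```

```text
bay bar ends [[0.481, -0.134, 0.085], [0.486, -0.266, 0.085]]
bay [[0.55, -0.192, 0.06]]
pile corners [[0.538, 0.209, 0.14], [0.528, 0.109, 0.14], [0.406, 0.124, 0.14], [0.419, 0.221, 0.14]]
tape [[0.537, -0.076, 0.035]]
side bar [[0.485, -0.136, 0.085], [0.48, -0.243, 0.085]]
side pile [[0.421, 0.216, 0.14], [0.539, 0.203, 0.14], [0.532, 0.111, 0.14], [0.416, 0.12, 0.14]]
```

Emit:
step_arm:
  targets: [0,0,0.15,-4.5,-2.8,-0.8,8.5,0,0,0.33,-9,-5.7,-1.6,8.5,0,0,0.5,-13.5,-8.5,-2.5,8.5,0,0,0.68,-18,-11.3,-3.3,8.5,0,0,0.84,-22.5,-14,-4.1,8.5]

```text
time: 0.78
tool_pos: [0.3548, 0.3369, 0.2725]
eef_rot: [[-0.385, 0.923, 0.0], [0.923, 0.385, 0.0], [0.0, 0.0, -1.0]]
contact_force: [1.5, -0.1, -0.1]
grip_width: 0.0852
```

```bash
cat >> h.py <<'E'
def tool(h,tilt=0): # tool with y along heading h(deg) world, pointing down; tilt=deg about +y(bay) axis
    c,s=np.cos(np.radians(h)),np.sin(np.radians(h))
    y=np.array([c,s,0]);z=np.array([0,0,-1.]);M=np.c_[np.cross(y,z),y,z]
    return M
E
python3 -c "
from h import *
from cell import status
s=status.get_state();print(s['time'],s['tool_pos'],rel(s,tool(-6.5),[.473,.19,.30]))"
```

```text
0.775 [0.35482693 0.33687826 0.27246081] (array([ 0.   , -0.   ,  0.508]), array([-18.1 ,   5.26,  -2.75]))
```

Emit:
step_arm:
  targets: [0,0,0.17,-6,1.7,-0.9,8.5,0,0,0.34,-12,3.5,-1.8,8.5,0,0,0.51,-18.1,5.3,-2.75,8.5,0,0,0.51,-18.1,5.3,-2.75,8.5]

```text
time: 1.27
tool_pos: [0.4761, 0.1891, 0.2999]
eef_rot: [[0.116, 0.993, 0.002], [0.993, -0.116, -0.001], [-0.001, 0.002, -1.0]]
contact_force: [-1.1, 0.2, 0.2]
grip_width: 0.0849
```

```bash
python3 -c "
from h import *
c=snap('wrist');pickle.dump(c,open('w1.pkl','wb'));cv2.imwrite('pics/w1.png',c['color']);s=c['state']
print(s['tool_pos'],s['joint_pos'],rel(s,tool(2),[.553,-.16,.27]))"
```

```text
[0.47613847 0.18907471 0.29990846] [ 2.43083595e-01  1.47568485e-01  1.50657757e+00 -1.34631238e-03
  1.48620323e+00  3.59382908e-01] (array([ 0.002,  0.001, -0.151]), array([-33.78,  11.68,   3.04]))
```

View pics/w1.png

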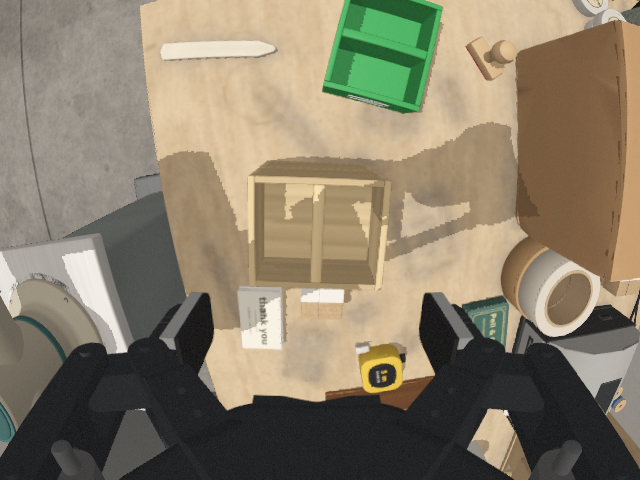

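Emit:
step_arm:
  targets: [0,0,-0.03,-5.8,2,0.5,8.5,0,0,-0.06,-11.6,4,1,8.5,0,0,-0.09,-17.4,6,1.5,8.5,0,0,-0.12,-23.2,8,2,8.5,0,0,-0.15,-29,10,2.6,8.5]

```text
time: 1.95
tool_pos: [0.5409, -0.1066, 0.2734]
eef_rot: [[-0.044, 0.999, -0.0], [0.999, 0.044, 0.001], [0.001, -0.0, -1.0]]
contact_force: [0.1, 0.4, 0.0]
grip_width: 0.0846
```

Emit:
step_arm:
  targets: [0,0,0,-5,1,0.4,8.5,0,0,0,-5,1,0.4,8.5,0,0,0,-5,1,0.4,8.5]

```text
time: 2.33
tool_pos: [0.5525, -0.1546, 0.2693]
eef_rot: [[-0.042, 0.999, -0.001], [0.999, 0.042, 0.002], [0.002, -0.001, -1.0]]
contact_force: [0.7, 0.2, -0.2]
grip_width: 0.085
```

```bash
python3 -c "
from h import *
w=pickle.load(open('w1.pkl','rb'))
g=cv2.cvtColor(w['color'],6)
p=np.array([(249,177),(390,181),(382,289),(248,285)],np.float32)
q=cv2.cornerSubPix(g,p.copy(),(4,4),(-1,-1),(3,30,.01));print(q.tolist())
for P in(p,q):
  X=onz(w,P,.14);print(np.round(X,4).tolist(),X.mean(0),[np.degrees(np.arctan2(*(X[a]-X[b])[[1,0]])) for a,b in((1,0),(2,3))],[np.linalg.norm(X[a]-X[b]) for a,b in((0,1),(1,2),(2,3),(3,0))])
c=snap('wrist');pickle.dump(c,open('w2.pkl','wb'));cv2.imwrite('pics/w2.png',c['color']);s=c['state']
print(s['tool_pos'],s['joint_pos'],s['time'])"
```

```text
[[249.08306884765625, 174.87225341796875], [390.7452697753906, 181.22271728515625], [382.0, 289.0], [248.3926544189453, 286.42236328125]]
[[0.4249, 0.225, 0.14], [0.5409, 0.2082, 0.14], [0.5279, 0.1107, 0.14], [0.4077, 0.1288, 0.14]] [0.47535082 0.1681971  0.14      ] [np.float64(-8.254037908264225), np.float64(-8.573732349847997)] [np.float64(0.11716834783403413), np.float64(0.09834868602824155), np.float64(0.12154109570030876), np.float64(0.09771854921438848)]
[[0.4253, 0.2268, 0.14], [0.5415, 0.208, 0.14], [0.5279, 0.1107, 0.14], [0.4078, 0.1274, 0.14]] [0.47561472 0.168214   0.14      ] [np.float64(-9.20047696649856), np.float64(-7.908291550851874)] [np.float64(0.1177531787059276), np.float64(0.0981850790870604), np.float64(0.12123668314975655), np.float64(0.10090620675656108)]
[ 0.55254962 -0.15461308  0.26933357] [-3.94953808e-01  2.56600907e-01  1.43827100e+00  1.35984425e-03
  1.44864420e+00 -4.36711125e-01] 2.325
```

View pics/w2.png

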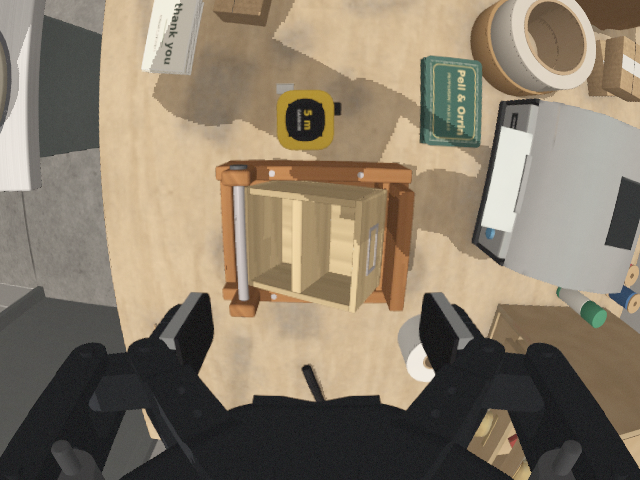

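Run:
```python
from h import *
w=pickle.load(open('w2.pkl','rb'));d=pickle.load(open('d0.pkl','rb'))
b=onz(w,[(239.5,186),(243,302)],.085);e=b[0]-b[1];yaw=np.arctan2(-e[0],e[1]);print('bar',b.round(4).tolist(),np.degrees(yaw))
v=onz(w,[(297,194),(295,291)],.0976);e=v[0]-v[1];print('div',v.round(4).tolist(),v.mean(0),np.degrees(np.arctan2(-e[0],e[1])),np.linalg.norm(e))
# posts outer / back board corners
print('back board top corners',onz(w,[(390,166),(413,168),(388,309),(405,310)],.108).round(4).tolist())
print('bar again at ends of posts',onz(w,[(237,177),(242,308)],.085).round(4).tolist())
# high rim corners outer: x=+60,z=70: bay z
c,s=np.cos(np.radians(27)),np.sin(np.radians(27))
zr=.0352+.060*s+.07*c;print('zr',zr,onz(w,[(386,189),(356,310)],zr).round(4).tolist())
im=cv2.resize(w['color'][150:325,205:425],None,fx=3.6,fy=3.4,interpolation=cv2.INTER_CUBIC);cv2.imwrite('pics/w2c.png',im)
```

```text
bar [[0.4827, -0.1388, 0.085], [0.4837, -0.255, 0.085]] 0.5093686865621551
div [[0.5356, -0.142, 0.0976], [0.5361, -0.2337, 0.0976]] [ 0.53585234 -0.18789116  0.0976    ] 0.3375721825972411 0.09171555517404925
back board top corners [[0.6122, -0.1127, 0.108], [0.6322, -0.113, 0.108], [0.6237, -0.2446, 0.108], [0.6404, -0.2455, 0.108]]
bar again at ends of posts [[0.4803, -0.1306, 0.085], [0.4824, -0.2619, 0.085]]
zr 0.12480988667755857 [[0.607, -0.1296, 0.1248], [0.5911, -0.2372, 0.1248]]
```

View pics/w2c.png

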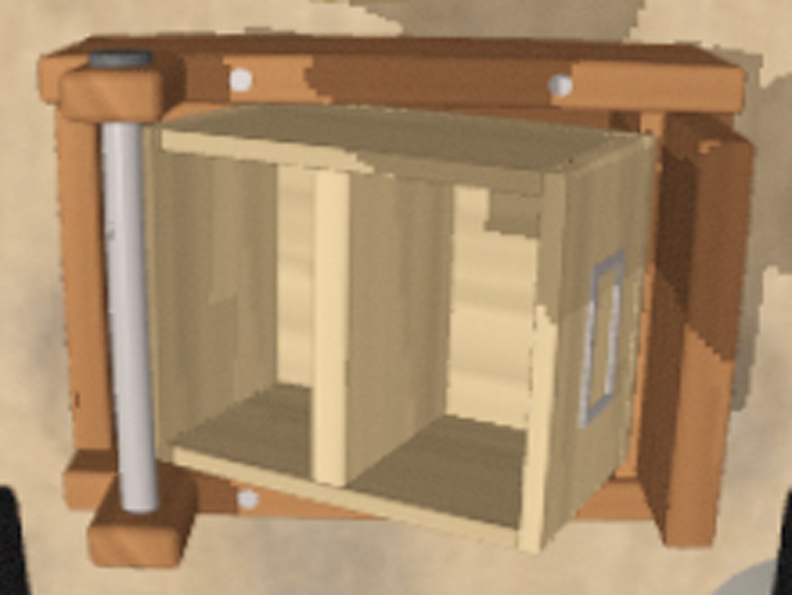

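Run:
```python
from h import *
w=pickle.load(open('w2.pkl','rb'));d=pickle.load(open('d0.pkl','rb'))
f=lambda u,v:(205+u/3.6-.36,150+v/3.4-.35)
def line(n,a,b,z):
    X=onz(w,[f(*a),f(*b)],z);e=X[0]-X[1];print(n,X.round(4).tolist(),'mid',X.mean(0).round(4),'yaw',np.degrees(np.arctan2(-e[0],e[1])).round(2),'len',np.linalg.norm(e).round(4))
line('bar',(122.5,125),(140,505),.085)
line('divider c',(333.5,172),(330.5,482),.0976)
line('rim high outer',(566,172),(542,552),.1248)
line('backboard top front edge',(662,115),(668,545),.108)
line('backboard top rear edge',(752,145),(714,545),.108)
line('cheek inner left edge +y',(345,107),(640,112),.064)
line('screw+y',(240,80),(560,86),.064)
line('screw-y',(248,499),(248,498),.064)
line('front board inner',(97,125),(112,440),.048)
```

```text
bar [[0.4819, -0.1392, 0.085], [0.4844, -0.2507, 0.085]] mid [ 0.4831 -0.1949  0.085 ] yaw 1.29 len 0.1115
divider c [[0.536, -0.1475, 0.0976], [0.5375, -0.2341, 0.0976]] mid [ 0.5367 -0.1908  0.0976] yaw 0.99 len 0.0866
rim high outer [[0.5883, -0.1397, 0.1248], [0.5906, -0.2392, 0.1248]] mid [ 0.5894 -0.1895  0.1248] yaw 1.31 len 0.0996
backboard top front edge [[0.6121, -0.1275, 0.108], [0.626, -0.2456, 0.108]] mid [ 0.619  -0.1865  0.108 ] yaw 6.69 len 0.1189
backboard top rear edge [[0.6346, -0.1337, 0.108], [0.6384, -0.2455, 0.108]] mid [ 0.6365 -0.1896  0.108 ] yaw 1.96 len 0.1118
cheek inner left edge +y [[0.537, -0.1358, 0.064], [0.6151, -0.1334, 0.064]] mid [ 0.576  -0.1346  0.064 ] yaw 91.73 len 0.0782
screw+y [[0.5091, -0.1291, 0.064], [0.5932, -0.1273, 0.064]] mid [ 0.5511 -0.1282  0.064 ] yaw 91.25 len 0.0841
screw-y [[0.5123, -0.2573, 0.064], [0.5123, -0.257, 0.064]] mid [ 0.5123 -0.2572  0.064 ] yaw 179.83 len 0.0003
front board inner [[0.4668, -0.1457, 0.048], [0.4691, -0.2469, 0.048]] mid [ 0.468  -0.1963  0.048 ] yaw 1.27 len 0.1012
```

```bash
cat >> h.py <<'E'
YAW=1.3;BO=np.array([.5526,-.192,0])
def ptray(th): # tool rotation square to tray tipped th deg in bay
    c,s=np.cos(np.radians(th)),np.sin(np.radians(th))
    return R.from_euler('z',YAW,degrees=True).as_matrix()@np.array([[0,c,s],[1,0,0],[0,s,-c]])
GRIP=np.array([.536,-.1903,.0976])
E
python3 -c "
from h import *
from cell import status
s=status.get_state();M=ptray(27);print(s['time'],rel(s,M,GRIP-.07*M[:,2]),rel(s,M,GRIP+.026*M[:,2]))"
```

```text
2.375 (array([-0.472, -0.006,  0.019]), array([-3.48, -4.98, 10.97])) (array([-0.472, -0.006,  0.019]), array([-3.58, -0.62, 19.52]))
```

Emit:
step_arm:
  targets: [-0.16,0,0.01,-1,-2,2,4,-0.32,0,0.02,-2.2,-3.5,5,4,-0.472,-0.006,0.02,-3.5,-5,8,4,-0.472,-0.006,0.02,-3.5,-5,11,4,-0.472,-0.006,0.02,-3.5,-5,11,4]

```text
time: 3.0
tool_pos: [0.5023, -0.1905, 0.1579]
eef_rot: [[-0.02, 0.892, 0.451], [1.0, 0.017, 0.012], [0.003, 0.451, -0.892]]
contact_force: [-0.6, -0.6, 0.9]
grip_width: 0.0396
```

```bash
python3 -c "
from h import *
c=snap('wrist');pickle.dump(c,open('w3.pkl','wb'));cv2.imwrite('pics/w3.png',c['color']);s=c['state']
M=ptray(27);print(s['time'],s['grip_width'],s['tool_pos'],s['joint_pos'],rel(s,M,GRIP-.07*M[:,2]),rel(s,M,GRIP+.026*M[:,2]))"
```

```text
3.0 0.039600770662073875 [ 0.50230949 -0.19045856  0.15790327] [-0.7020299   0.10119297  2.04591984  0.48911137  0.69411698 -1.0539827 ] (array([-0.003, -0.002, -0.003]), array([-0.06,  0.26, -0.1 ])) (array([-0.003, -0.002, -0.003]), array([-0.08,  0.29,  9.5 ]))
```

View pics/w3.png

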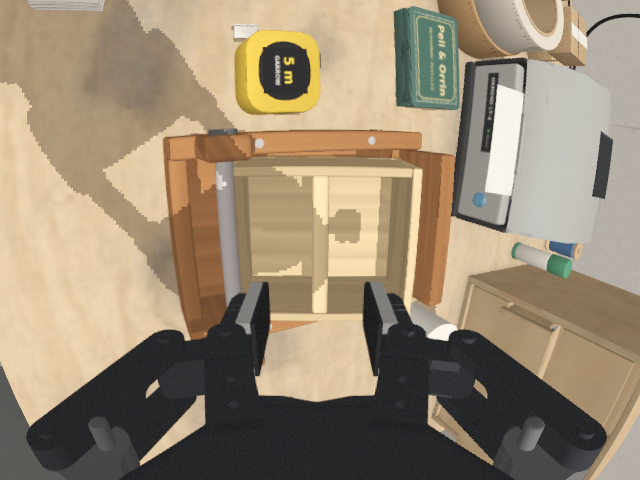

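Emit:
step_arm:
  targets: [0,0,0,-0.1,0.3,2.5,4,0,0,0,-0.1,0.3,5,4,0,0,0,-0.1,0.3,7.5,4,0,0,0,-0.1,0.3,9.4,4,0,0,0,-0.1,0.3,9.4,4]

```text
time: 3.68
tool_pos: [0.552, -0.1929, 0.0782]
eef_rot: [[-0.022, 0.89, 0.456], [1.0, 0.02, 0.009], [-0.001, 0.456, -0.89]]
contact_force: [-0.4, 0.5, -1.1]
grip_width: 0.0399
```

```bash
python3 -c "
from h import *
from cell import status
s=status.get_state()
M=ptray(27);print(s['time'],s['grip_width'],s['tool_pos'],s['contact_force'],rel(s,M,GRIP+.026*M[:,2]))"
```

```text
3.675 0.03988520304961281 [ 0.55204356 -0.19293034  0.07820826] [-0.42383068  0.46569988 -1.07320822] (array([0.002, 0.001, 0.   ]), array([ 0.3 , -0.54,  0.15]))
```

Emit:
step_arm:
  targets: [0,0,0,0,0,0,4,0,0,0,0,0,0,4]

```text
time: 3.92
tool_pos: [0.5506, -0.1938, 0.0789]
eef_rot: [[-0.02, 0.889, 0.457], [1.0, 0.019, 0.007], [-0.002, 0.457, -0.89]]
contact_force: [-0.5, -0.2, 0.1]
grip_width: 0.0402
```

```bash
python3 -c "
from h import *
c=snap('wrist');pickle.dump(c,open('w4.pkl','wb'));cv2.imwrite('pics/w4.png',c['color'][100:,100:540]);s=c['state']
M=ptray(27);print(s['time'],s['grip_width'],s['tool_pos'],s['qvel'],rel(s,M,GRIP+.026*M[:,2]))"
```

```text
3.925 0.04023717057157957 [ 0.55058789 -0.19384649  0.07888881] [-0.00529508  0.00019851  0.00823894  0.00176766 -0.00426704 -0.0014821 ] (array([ 0.003,  0.003, -0.001]), array([ 0.39, -0.44,  0.27]))
```

View pics/w4.png

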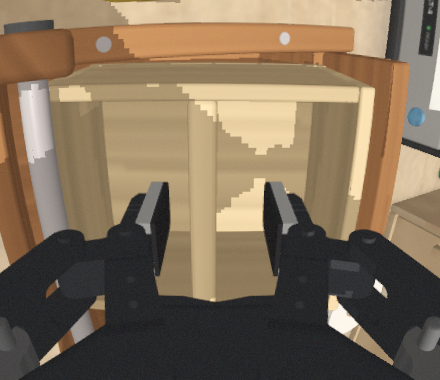

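Emit:
step_arm:
  targets: [0,0,0,0.2,-0.2,0.1,4,0,0,0,0.35,-0.42,0.2,4,0,0,0,0.35,-0.42,0.2,4]

```text
time: 4.35
tool_pos: [0.5465, -0.1899, 0.0734]
eef_rot: [[-0.019, 0.891, 0.454], [1.0, 0.017, 0.008], [-0.0, 0.454, -0.891]]
contact_force: [0.3, 0.8, -0.4]
grip_width: 0.0398
```

```bash
python3 -c "
from h import *
from cell import status
s=status.get_state()
M=ptray(27);print(s['time'],s['grip_width'],s['tool_pos'],s['contact_force'],rel(s,M,GRIP+.026*M[:,2]))"
```

```text
4.35 0.0398272506886977 [ 0.54645289 -0.18990785  0.07343976] [ 0.33967108  0.8097936  -0.43568426] (array([ 0.   ,  0.002, -0.003]), array([-0.02,  0.16, -0.03]))
```

Emit:
step_arm:
  targets: [0,0,0,0,0.1,0,4,0,0,0,0,0.1,0,2,0,0,0,0,0.1,0,0,0,0,0,0,0.1,0,0,0,0,0,0,0.1,0,0]

```text
time: 4.97
tool_pos: [0.5478, -0.1903, 0.0742]
eef_rot: [[-0.019, 0.89, 0.455], [1.0, 0.018, 0.008], [-0.001, 0.455, -0.891]]
contact_force: [0.2, -0.4, 0.2]
grip_width: 0.0086
```

Emit:
step_arm:
  targets: [0,0,0,0,0,0,0,0,0,0,0,0,0,0]

```text
time: 5.22
tool_pos: [0.5478, -0.1902, 0.0742]
eef_rot: [[-0.019, 0.89, 0.455], [1.0, 0.018, 0.008], [-0.001, 0.455, -0.891]]
contact_force: [0.5, 0.4, -1.0]
grip_width: 0.0089
```

```bash
python3 -c "
from h import *
from cell import status
s=status.get_state();pickle.dump(s,open('g.pkl','wb'))
M=ptray(27);print(s['time'],s['grip_width'],s['tool_pos'],s['contact_force'],rel(s,M,GRIP+.026*M[:,2]))"
```

```text
5.225 0.00887622772207737 [ 0.54782083 -0.19024777  0.07418687] [ 0.45116238  0.43669919 -0.96881658] (array([ 0.001,  0.003, -0.003]), array([ 0.02,  0.01, -0.02]))
```

```bash
cat >> h.py <<'E'
Rz=R.from_euler('z',YAW,degrees=True).as_matrix()
def traypose(bx,az,th,y): # bay: high bottom edge x, low bottom edge z (mm), tip deg, y mm -> tool R, TCP
    c,s=np.cos(np.radians(th)),np.sin(np.radians(th))
    ax=bx-120*c
    return ptray(th),BO+Rz@(np.array([ax+60*c-44*s,y,az+60*s+44*c])/1000)
def rows(wps):
    from cell import status
    s=status.get_state();print(s['time'],'F',s['contact_force'].round(1),'g',s['grip_width'].round(4))
    b=R.from_matrix(Rz.T@s['eef_rot']).as_matrix();th=np.degrees(np.arctan2(b[2,1],-b[2,2]));
    q=Rz.T@(s['tool_pos']-BO)*1000;c,sn=np.cos(np.radians(th)),np.sin(np.radians(th))
    print('now th %.2f bx %.1f az %.1f y %.1f'%(th,q[0]+60*c+44*sn,q[2]-60*sn-44*c,q[1]))
    for w in wps:
        a,t=rel(s,*traypose(*w));print(w,a.tolist(),t.tolist())
E
python3 -c "
from h import *
rows([(65,8.5,27,1.5),(61.2,9,27,1),(61.2,9,27,1)])"
```

```text
Traceback (most recent call last):
  File "h.py", line 48, in rows
    s=status.get_state();print(s['time'],'F',s['contact_force'].round(1),'g',s['grip_width'].round(4))
                                                                             ^^^^^^^^^^^^^^^^^^^^^
AttributeError: 'float' object has no attribute 'round'
```

```bash
sed -i "s/s\['grip_width'\].round(4)/round(s['grip_width'],4)/" h.py
python3 -c "
from h import *
rows([(65,8.5,27,1.5),(61.2,9,27,1)])"
```

```text
5.225 F [ 0.5  0.4 -1. ] g 0.0089
now th 27.05 bx 68.7 az 7.7 y 1.9
(65, 8.5, 27, 1.5) [0.001, 0.003, -0.003] [-0.04, -0.29, -0.24]
(61.2, 9, 27, 1) [0.001, 0.003, -0.003] [-0.09, -0.61, -0.45]
```

Emit:
step_arm:
  targets: [0,0,0,0,-0.2,-0.15,0,0,0,0,0,-0.4,-0.3,0,0,0,0,-0.1,-0.6,-0.43,0,0,0,0,-0.1,-0.6,-0.43,0,0,0,0,-0.1,-0.6,-0.43,0]

```text
time: 5.85
tool_pos: [0.5405, -0.1914, 0.0753]
eef_rot: [[-0.019, 0.89, 0.455], [1.0, 0.018, 0.008], [-0.001, 0.455, -0.891]]
contact_force: [-0.6, -0.0, -3.7]
grip_width: 0.0086
```

```bash
python3 -c "
from h import *
rows([(61.2,9,24,1),(61.2,9,21,1),(61.2,9,18,1)])"
```

```text
5.85 F [-0.6 -0.  -3.7] g 0.0086
now th 27.04 bx 61.4 az 8.8 y 0.9
(61.2, 9, 24, 1) [0.053, 0.002, -0.003] [0.01, -0.02, 0.17]
(61.2, 9, 21, 1) [0.105, 0.002, -0.003] [0.01, -0.03, 0.4]
(61.2, 9, 18, 1) [0.158, 0.002, -0.003] [0.01, -0.03, 0.64]
```

Emit:
step_arm:
  targets: [0.05,0,0,0,-0.02,0.16,0,0.1,0,0,0,-0.03,0.39,0,0.16,0,0,0,-0.03,0.65,0,0.16,0,0,0,-0.03,0.65,0,0.16,0,0,0,-0.03,0.65,0]

```text
time: 6.48
tool_pos: [0.5428, -0.1908, 0.069]
eef_rot: [[-0.02, 0.952, 0.307], [1.0, 0.019, 0.006], [-0.0, 0.307, -0.952]]
contact_force: [-0.5, -0.5, -3.0]
grip_width: 0.0092
```

```bash
python3 -c "
from h import *
rows([(61.2,9,15,.5),(61.2,9,12,.5),(61.,9,9,.5)])"
```

```text
6.475 F [-0.5 -0.5 -3. ] g 0.0092
now th 17.88 bx 60.8 az 8.8 y 1.4
(61.2, 9, 15, 0.5) [0.05, 0.001, -0.003] [-0.09, 0.1, 0.24]
(61.2, 9, 12, 0.5) [0.103, 0.001, -0.003] [-0.09, 0.16, 0.53]
(61.0, 9, 9, 0.5) [0.155, 0.001, -0.003] [-0.09, 0.22, 0.83]
```

Emit:
step_arm:
  targets: [0.05,0,0,-0.05,0.09,0.24,0,0.1,0,0,-0.05,0.16,0.52,0,0.155,0,0,-0.05,0.21,0.83,0,0.155,0,0,-0.05,0.21,0.83,0,0.155,0,0,-0.05,0.21,0.83,0]

```text
time: 7.1
tool_pos: [0.5469, -0.1913, 0.0618]
eef_rot: [[-0.019, 0.988, 0.156], [1.0, 0.019, 0.003], [-0.0, 0.156, -0.988]]
contact_force: [-0.6, -0.5, -3.7]
grip_width: 0.009
```

```bash
python3 -c "
from h import *
rows([(60.5,9,6,.5),(60.3,9,3,.5),(60.,9,0,.5),(60,8.,0,.5)])"
```

```text
7.1 F [-0.6 -0.5 -3.7] g 0.009
now th 8.99 bx 60.4 az 8.9 y 0.8
(60.5, 9, 6, 0.5) [0.052, 0.0, -0.004] [-0.03, 0.15, 0.3]
(60.3, 9, 3, 0.5) [0.105, 0.0, -0.004] [-0.03, 0.28, 0.62]
(60.0, 9, 0, 0.5) [0.157, 0.0, -0.004] [-0.03, 0.43, 0.96]
(60, 8.0, 0, 0.5) [0.157, 0.0, -0.004] [-0.03, 0.41, 1.05]
```

Emit:
step_arm:
  targets: [0.05,0,0,0,0.14,0.29,0,0.105,0,0,0,0.27,0.62,0,0.157,0,0,0,0.4,0.96,0,0.157,0,0,0,0.4,0.96,0,0.157,0,0,0,0.4,0.96,0]

```text
time: 7.72
tool_pos: [0.5524, -0.1914, 0.0531]
eef_rot: [[-0.019, 1.0, 0.0], [1.0, 0.019, -0.0], [-0.0, 0.0, -1.0]]
contact_force: [0.3, -0.0, -3.4]
grip_width: 0.0089
```

```bash
python3 -c "
from h import *
rows([(60,8.,0,.5)])"
```

```text
7.725 F [ 0.3 -0.  -3.4] g 0.0089
now th 0.01 bx 59.8 az 9.1 y 0.6
(60, 8.0, 0, 0.5) [0.0, 0.0, -0.004] [-0.01, 0.02, 0.11]
```

Level, about 1 mm above the floor. Set it gently down until force changes.

Emit:
step_arm:
  targets: [0,0,0,0,0,0.05,0,0,0,0,0,0,0.1,0,0,0,0,0,0,0.15,0,0,0,0,0,0,0.15,0]

```text
time: 8.22
tool_pos: [0.5532, -0.1916, 0.0518]
eef_rot: [[-0.019, 1.0, 0.0], [1.0, 0.019, -0.001], [-0.001, 0.0, -1.0]]
contact_force: [-0.2, 0.2, -3.1]
grip_width: 0.0089
```

```bash
python3 -c "
from h import *
rows([(60,8.,0,.5)])
c=snap('wrist');pickle.dump(c,open('w5.pkl','wb'));cv2.imwrite('pics/w5.png',c['color'])"
```

```text
8.225 F [-0.2  0.2 -3.1] g 0.0089
now th 0.01 bx 60.6 az 7.8 y 0.4
(60, 8.0, 0, 0.5) [0.0, 0.001, -0.003] [0.01, -0.06, -0.02]
```

View pics/w5.png

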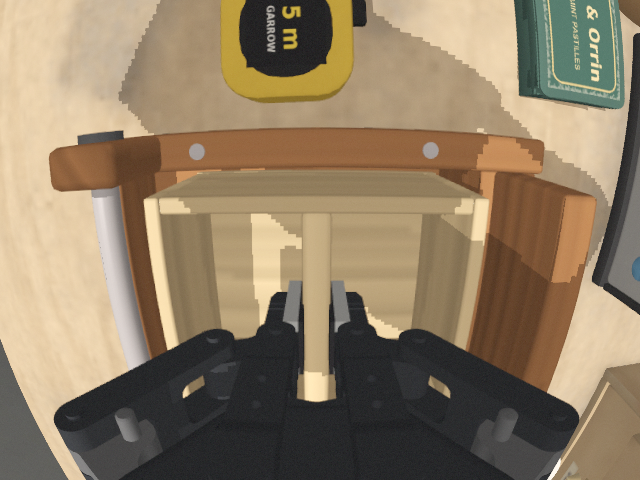

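Emit:
step_arm:
  targets: [0,0,0,0,-0.06,0.05,0,0,0,0,0,-0.06,0.1,0,0,0,0,0,-0.06,0.1,0]

```text
time: 8.65
tool_pos: [0.5532, -0.1917, 0.0516]
eef_rot: [[-0.019, 1.0, 0.002], [1.0, 0.019, -0.001], [-0.001, 0.002, -1.0]]
contact_force: [-0.1, 1.9, 5.6]
grip_width: 0.009
```

```bash
python3 -c "
from h import *
rows([])"
```

```text
8.65 F [-0.1  1.9  5.6] g 0.009
now th 0.09 bx 60.7 az 7.5 y 0.3
```

```bash
python3 -c "
from h import *
w=pickle.load(open('w5.pkl','rb'))
f=lambda n,p,z:print(n,(Rz.T@(onz(w,[p],z)[0]-BO)*1000).round(1))
f('rimL',(146,200),.0785);f('rimL',(153,250),.0785);f('rimR',(488,200),.0785);f('rimR',(480,250),.0785)
f('barc',(105,195),.085);f('barc',(116,250),.085);f('div',(316,225),.0785)
"
```

```text
rimL [-57.4  49.7  78.5]
rimL [-57.   31.6  78.5]
rimR [59.9 49.3 78.5]
rimR [59.  31.2 78.5]
barc [-70.   53.2  85. ]
barc [-68.7  33.7  85. ]
div [ 0.8 40.4 78.5]
```

Emit:
step_arm:
  targets: [0,0,0,0,0,-0.2,0,0,0,0,0,0,-0.4,0,0,0,0,0,0,-0.4,0]

```text
time: 9.02
tool_pos: [0.5524, -0.1917, 0.0544]
eef_rot: [[-0.019, 1.0, -0.001], [1.0, 0.019, -0.001], [-0.001, -0.001, -1.0]]
contact_force: [-0.1, 0.2, -3.7]
grip_width: 0.0088
```

```bash
python3 -c "
from h import *
rows([(60.3,20,0,0)])"
```

```text
9.025 F [-0.1  0.2 -3.7] g 0.0088
now th -0.03 bx 59.8 az 10.4 y 0.3
(60.3, 20, 0, 0) [-0.001, 0.001, -0.003] [-0.03, 0.05, -0.96]
```

Emit:
step_arm:
  targets: [0,0,0,0,0,-1,0,0,0,0,0,0,-2.2,0,0,0,0,0,0,-3.4,0,0,0,0,0,0,-4.4,0,0,0,0,0,0,-4.4,0]

```text
time: 9.65
tool_pos: [0.5534, -0.192, 0.1001]
eef_rot: [[-0.019, 1.0, 0.002], [1.0, 0.019, -0.002], [-0.002, 0.002, -1.0]]
contact_force: [0.1, -0.6, -3.3]
grip_width: 0.0089
```

```bash
python3 -c "
from h import *
rows([(60,160,0,0)])"
```

```text
9.65 F [ 0.1 -0.6 -3.3] g 0.0089
now th 0.14 bx 60.9 az 55.9 y 0.0
(60, 160, 0, 0) [0.002, 0.002, -0.003] [-0.03, -0.05, -10.39]
```

Emit:
step_arm:
  targets: [0,0,0,0,-0.05,-2,0,0,0,0,0,-0.05,-4.5,0,0,0,0,0,-0.05,-7,0,0,0,0,0,-0.05,-9.5,0,0,0,0,0,-0.05,-12,0]

```text
time: 10.28
tool_pos: [0.5517, -0.1912, 0.219]
eef_rot: [[-0.019, 1.0, -0.001], [1.0, 0.019, -0.0], [-0.0, -0.001, -1.0]]
contact_force: [0.8, 0.1, -3.3]
grip_width: 0.0089
```

```bash
python3 -c "
from h import *
from cell import status
s=status.get_state()
print(s['time'],s['tool_pos'],s['contact_force'],rel(s,tool(-8.3),[.4745,.168,.235]))"
```

```text
10.275 [ 0.55165913 -0.19124138  0.2189868 ] [ 0.79755082  0.05186927 -3.31555454] (array([-0.001,  0.001,  0.164]), array([36.07, -7.02, -1.61]))
```

```bash
python3 -c "
from h import *
from cell import status
s=status.get_state()
print(rel(s,tool(-8.3),[.475,.066,.265]))"
```

```text
(array([-0.001,  0.001,  0.164]), array([25.87, -7.17, -4.61]))
```

Emit:
step_arm:
  targets: [0,0,0,2,-0.6,-2.5,0,0,0,0.04,7,-2,-4,0,0,0,0.08,12,-3.5,-4.6,0,0,0,0.12,17,-5,-4.6,0,0,0,0.16,22,-6.4,-4.6,0]

```text
time: 10.9
tool_pos: [0.4828, 0.0288, 0.2643]
eef_rot: [[0.142, 0.99, -0.0], [0.99, -0.142, -0.001], [-0.001, -0.0, -1.0]]
contact_force: [1.3, 0.6, -3.0]
grip_width: 0.0086
```

Emit:
step_arm:
  targets: [0,0,0,2.5,-0.5,0,0,0,0,0,3.9,-0.8,0,0,0,0,0,3.9,-0.8,0,0,0,0,0,3.9,-0.8,0,0]

```text
time: 11.4
tool_pos: [0.4817, 0.066, 0.2642]
eef_rot: [[0.141, 0.99, -0.0], [0.99, -0.141, -0.002], [-0.002, 0.0, -1.0]]
contact_force: [0.4, 0.2, -3.5]
grip_width: 0.0087
```

```bash
python3 -c "
from h import *
c=snap('wrist');pickle.dump(c,open('w6.pkl','wb'));cv2.imwrite('pics/w6.png',cv2.resize(c['color'][0:240,150:470],None,fx=2.5,fy=2.5,interpolation=cv2.INTER_CUBIC));s=c['state']
print(s['time'],s['tool_pos'],s['qvel'].round(4),s['contact_force'],rel(s,tool(-8.3),[.475,.168,.235]))"
```

```text
11.4 [0.48168428 0.06604034 0.26424004] [-0.0086 -0.0001 -0.001   0.0028  0.0022  0.0021] [ 0.37254932  0.18334239 -3.48246263] (array([0.   , 0.002, 0.003]), array([10.01, -2.1 ,  2.9 ]))
```

View pics/w6.png

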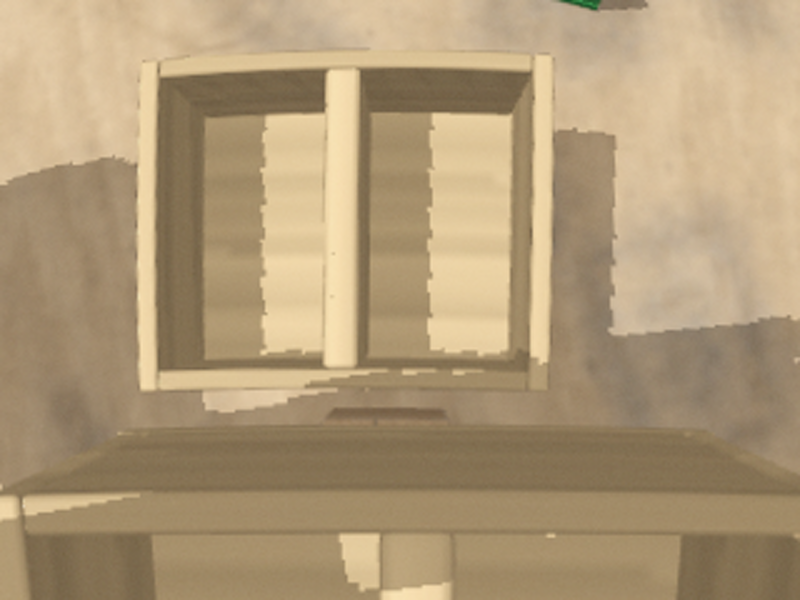

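Run:
```python
from h import *
w=pickle.load(open('w6.pkl','rb'));s=w['state']
f=lambda p:(150+(p[0]+.5)/2.5-.5,(p[1]+.5)/2.5-.5)
P=[f(p) for p in[(140,60),(553,54),(547,390),(140,390)]]
X=onz(w,P,.14);print(X.round(4).tolist(),X.mean(0))
for a,b in((1,0),(2,3),(0,3),(1,2)):
    e=X[a]-X[b];print(np.degrees(np.arctan2(e[1],e[0])).round(2),np.linalg.norm(e).round(4))
D=onz(w,[f((342,70)),f((341.5,367))],.14);e=D[0]-D[1];print('div',D.round(4).tolist(),D.mean(0),np.degrees(np.arctan2(e[1],e[0])))
T=s['eef_rot'];q=s['tool_pos']
for tx in(.050,.044):
    print('held rim row pred',(proj(w,q+T@np.array([tx,0,-.026]))),'seen rows',f((416,490)),f((416,533)))
print('held divider corner etc', proj(w,q+T@np.array([.05,.0,.044])),'seen bottom?',f((416,430)))
```

```text
[[0.4236, 0.2268, 0.14], [0.5417, 0.2084, 0.14], [0.5264, 0.1103, 0.14], [0.4087, 0.1283, 0.14]] [0.47509901 0.16845778 0.14      ]
-8.86 0.1195
-8.72 0.1191
81.36 0.0997
81.17 0.0994
div [[0.4814, 0.2112, 0.14], [0.4688, 0.1249, 0.14]] [0.47514121 0.16803705 0.14      ] 81.68394013461784
held rim row pred [[315.45236492 194.35650093]] seen rows (316.1, 195.7) (316.1, 212.9)
held rim row pred [[315.45457856 212.57362199]] seen rows (316.1, 195.7) (316.1, 212.9)
held divider corner etc [[315.61357666 168.67988017]] seen bottom? (316.1, 171.7)
```

```bash
cat >> h.py <<'E'
def pile(z):
    from cell import status
    s=status.get_state();a,t=rel(s,tool(-8.75),[.4751,.1686,z]);print(s['time'],s['tool_pos'].round(4),s['contact_force'].round(1),a,t)
E
python3 -c "
from h import *
pile(.235)"
```

```text
11.45 [0.4817 0.066  0.2643] [ 0.2 -0.4 -2.9] [0.    0.002 0.011] [10.07 -2.1   2.91]
```

Emit:
step_arm:
  targets: [0,0,0.01,3.3,-0.7,0.5,0,0,0,0.01,6.7,-1.4,1.5,0,0,0.002,0.011,10.1,-2.1,2.9,0,0,0.002,0.011,10.1,-2.1,4.5,0,0,0.002,0.011,10.1,-2.1,4.5,0]

```text
time: 12.08
tool_pos: [0.4741, 0.1691, 0.2181]
eef_rot: [[0.152, 0.988, -0.003], [0.988, -0.152, -0.0], [-0.001, -0.003, -1.0]]
contact_force: [-0.1, 0.3, -3.8]
grip_width: 0.009
```

Emit:
step_arm:
  targets: [0,0,0,0,0,0,0,0,0,0,0,0,0,0,0,0,0,0,0,0,0]

```text
time: 12.45
tool_pos: [0.4752, 0.1696, 0.2199]
eef_rot: [[0.152, 0.988, 0.002], [0.988, -0.152, 0.001], [0.001, 0.001, -1.0]]
contact_force: [0.2, -0.3, -3.9]
grip_width: 0.0093
```

```bash
python3 -c "
from h import *
pile(.19)"
```

```text
12.45 [0.4752 0.1696 0.2199] [ 0.2 -0.3 -3.9] [ 0.001 -0.001  0.   ] [-0.1  -0.    2.99]
```

Emit:
step_arm:
  targets: [0,0,0,-0.1,0,1,0,0,0,0,-0.1,0,2.1,0,0,0,0,-0.1,0,3.1,0,0,0,0,-0.1,0,3.1,0,0,0,0,-0.1,0,3.1,0]

```text
time: 13.08
tool_pos: [0.4748, 0.1691, 0.1884]
eef_rot: [[0.151, 0.989, 0.001], [0.989, -0.151, 0.001], [0.001, 0.0, -1.0]]
contact_force: [-0.1, -0.5, -3.6]
grip_width: 0.0092
```

Emit:
step_arm:
  targets: [0,0,0,0,0,0,0,0,0,0,0,0,0,0,0,0,0,0,0,0,0]

```text
time: 13.45
tool_pos: [0.4747, 0.169, 0.1886]
eef_rot: [[0.151, 0.989, 0.001], [0.989, -0.151, 0.001], [0.001, 0.001, -1.0]]
contact_force: [1.4, -0.1, -3.3]
grip_width: 0.0087
```

```bash
python3 -c "
from h import *
pile(.184)
t=snap('top');s=snap('side')
a=cv2.resize(t['color'][220:320,205:305],(400,400),interpolation=2);b=cv2.resize(s['color'][130:230,225:325],(400,400),interpolation=2)
w=snap('wrist');pickle.dump(w,open('w7.pkl','wb'))
cv2.imwrite('pics/c7.png',np.vstack([np.hstack([b,cv2.resize(w['color'][90:390,120:520],(400,400))])]))"
```

```text
13.45 [0.4747 0.169  0.1886] [ 1.4 -0.1 -3.3] [ 0.001 -0.001  0.001] [-0.03  0.04  0.46]
```

View pics/c7.png

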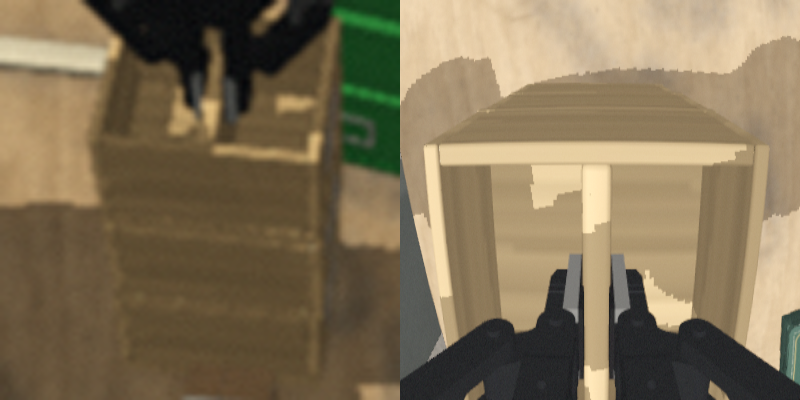

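Emit:
step_arm:
  targets: [0,0,0,-0.02,0.04,0.15,0,0,0,0,-0.02,0.04,0.3,0,0,0,0,-0.02,0.04,0.4,0,0,0,0,-0.02,0.04,0.4,0,0,0,0,-0.02,0.04,0.4,0]

```text
time: 14.22
tool_pos: [0.475, 0.1687, 0.1844]
eef_rot: [[0.151, 0.989, 0.0], [0.989, -0.151, 0.001], [0.001, 0.0, -1.0]]
contact_force: [-0.2, 0.1, -3.7]
grip_width: 0.0087
```

```bash
python3 -c "
from h import *
pile(.1836)"
```

```text
14.225 [0.475  0.1687 0.1844] [-0.2  0.1 -3.7] [ 0.    -0.001  0.001] [-0.01  0.01  0.08]
```

Emit:
step_arm:
  targets: [0,0,0,0,0,0.05,0,0,0,0,0,0,0.1,0,0,0,0,0,0,0.1,0]

```text
time: 14.6
tool_pos: [0.4751, 0.1688, 0.1837]
eef_rot: [[0.151, 0.989, 0.001], [0.989, -0.151, 0.001], [0.001, 0.001, -1.0]]
contact_force: [0.2, -0.1, -1.7]
grip_width: 0.0088
```

Emit:
step_arm:
  targets: [0,0,0,0,0,0.03,0,0,0,0,0,0,0.03,0]

```text
time: 14.85
tool_pos: [0.4751, 0.1689, 0.1836]
eef_rot: [[0.151, 0.989, 0.001], [0.989, -0.151, 0.001], [0.001, 0.001, -1.0]]
contact_force: [-1.9, -0.1, 3.2]
grip_width: 0.0092
```

Emit:
step_arm:
  targets: [0,0,0,0,0,0,1.5,0,0,0,0,0,0,2.5,0,0,0,0,0,0,3.5,0,0,0,0,0,0,4,0,0,0,0,0,0,4]

```text
time: 15.48
tool_pos: [0.475, 0.1687, 0.183]
eef_rot: [[0.151, 0.989, 0.0], [0.989, -0.151, 0.001], [0.001, 0.0, -1.0]]
contact_force: [-0.5, -0.1, -1.4]
grip_width: 0.0398
```

Emit:
step_arm:
  targets: [0,0,0,0,0,-1,4,0,0,0,0,0,-3,4,0,0,0,0,0,-6,4,0,0,0,0,0,-10,4,0,0,0,0,0,-14,4]

```text
time: 16.1
tool_pos: [0.4749, 0.1686, 0.325]
eef_rot: [[0.151, 0.989, 0.001], [0.989, -0.151, 0.001], [0.001, 0.001, -1.0]]
contact_force: [0.1, -0.4, 0.2]
grip_width: 0.0395
```

Emit:
step_arm:
  targets: [0,0,0,3,0,0,4,0,0,0,3,0,0,4,0,0,0,3,0,0,4,0,0,0,3,0,0,4]

```text
time: 16.6
tool_pos: [0.4792, 0.1976, 0.3228]
eef_rot: [[0.152, 0.988, -0.0], [0.988, -0.152, 0.0], [0.0, -0.0, -1.0]]
contact_force: [-0.5, 0.5, 0.6]
grip_width: 0.0402
```

```bash
python3 -c "
from h import *
w=snap('wrist');pickle.dump(w,open('w8.pkl','wb'));s=snap('side');print(w['state']['time'],w['state']['tool_pos'])
b=cv2.resize(s['color'][125:235,230:330],(400,440),interpolation=2)
cv2.imwrite('pics/c8.png',np.hstack([b,cv2.resize(w['color'][90:340,205:430],(400,440))]))"
```

```text
16.6 [0.47919662 0.19761907 0.32283859]
```

View pics/c8.png

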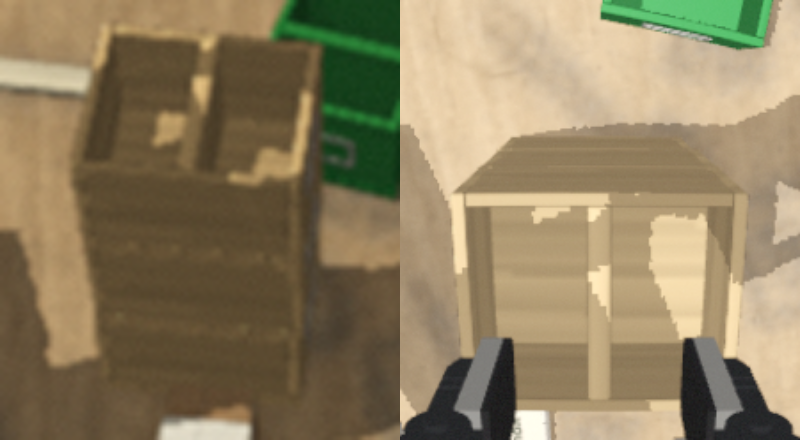

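Run:
```python
from h import *
w=pickle.load(open('w8.pkl','rb'))
f=lambda p:(205+(p[0]-400+.5)/400*225-.5,90+(p[1]+.5)/1.76-.5)
for n,P,z in(('top rim +y',[(454,194),(746,192)],.21),('bottom? +y',[(510,137),(680,137)],0.0)):
    print(n,onz(w,[f(p) for p in P],z).round(4).tolist())
D=onz(w,[f((598,207)),f((599,400))],.21);e=D[0]-D[1];print('div',D.round(4).tolist(),D.mean(0),np.degrees(np.arctan2(*e[[1,0]]))-90)
M=tool(-8.75);c=np.array([.4751,.1684,0])
for z in(.21,.14,.07,0):
    q=proj(w,[c+M[:,1]*a*.06+M[:,0]*.05+[0,0,z] for a in(-1,1)]);print(z,[(round((u+.5-205)*400/225+400,1),round((v+.5-90)*1.76,1)) for u,v in q])
# bottom pile: compare side camera before/after in lower region
d=pickle.load(open('d0.pkl','rb'));s=snap('side')
a=d['side']['color'][200:222,245:315].astype(int);b=s['color'][200:222,245:315].astype(int);print('diff',abs(a-b).mean(),np.percentile(abs(a-b),95))
```

```text
top rim +y [[0.4255, 0.2262, 0.21], [0.5413, 0.2093, 0.21]]
bottom? +y [[0.4206, 0.2257, 0.0], [0.5399, 0.2074, 0.0]]
div [[0.4817, 0.2118, 0.21], [0.4688, 0.1251, 0.21]] [0.47525622 0.1684409  0.21      ] -8.407361102894441
0.21 [(np.float64(449.3), np.float64(193.5)), (np.float64(748.3), np.float64(193.8))]
0.14 [(np.float64(479.5), np.float64(166.0)), (np.float64(717.9), np.float64(166.2))]
0.07 [(np.float64(499.6), np.float64(148.0)), (np.float64(697.6), np.float64(148.1))]
0 [(np.float64(514.0), np.float64(135.2)), (np.float64(683.2), np.float64(135.4))]
diff 5.5372294372294375 28.0
```

```bash
python3 -c "
from cell import close_job
print(close_job())"
```

```text
the job is handed in; nothing more can be done
None
```

The tray is out of the bay and sits squarely on the pile. I handed the job in after about 17 s of robot time.

**What I did:**
- I pinched the divider square to the 27° tip, about 26 mm deep. I drew the tray about 7 mm forward off the step, keeping it in the grip throughout.
- I turned it down to level in 3° steps and lowered it until the wrist force showed it touching the bay's floor.
- I lifted it straight up, measured the pile again on the way, lowered the tray onto it under force control, opened the gripper and backed off.

**Last checks:**
- **Placement:** the top tray's divider is centred at (0.4753, 0.1684) m, yaw -8.4°. The same marker on the pile's upper tray measured (0.4751, 0.1680) m, yaw -8.3°, before placing. The two agree within about 0.5 mm, and the side edges looked flush in the pictures.
- **Forces:** about 6 N at most in the readings taken, all with the tray held or in contact.
- **Robot:** clear of everything at hand-in, with the fingertips at z = 0.32 m.

**Less certain:**
- Rim-edge estimates of the pile's yaw gave -8.8°, against -8.3° from its divider, so yaw is only known to about half a degree.
- A rough before/after comparison of the side picture near the foot of the pile was inconclusive, because the arm's shadow had changed. The last wrist picture put the pile's foot within about 3 mm of where it should be, with no sign of a shift.
- I did not take a separate last picture of the bay or the other objects. The arm never came near them apart from the bay.

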